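# Nip up the carving jig's screw eye with the steel bar

## Task

The printing block must be clamped tight in its jig for recarving: take the steel bar from its rest, slide one end a little way through the loop of the screw eye on top of the jig, and turn the eye clockwise (seen from above) with the bar until it comes up against its stop, finishing with a firm but not heavy push. Then draw the bar out and lay it back in both notches of its rest, at rest and released. Turn the eye only with the bar, not with the fingers, never force the bar against it, and leave the other things where they are.

Things in the scene. Friction and masses are not known exactly. Their poses are not given: they have to be found in the camera images.
- jig: Fixed wooden holding jig: base board 170 (x) x 130 (y) x 30 mm, on it a dark carved block (120 x 85 mm, top 80 mm above the table) under a steel strap (34 x 126 mm along y, top at 92 mm; nuts at its ends reach 98 mm). Origin at the table under the middle, straight below the screw eye; z up.
- eye: Steel screw eye on the jig's strap; it only turns about its upright axis. Origin at the centre of its loop, 140 mm above the table. The loop is a round ring: hole 18 mm, outside 32 mm, 14 mm thick along the hole. The hole runs level along the eye's x axis. It starts 0.6 to 0.9 rad counter-clockwise (from above) of its hard stop, which lies where its x is along the jig's x, give or take 0.2 rad: felt, not seen.
- eye_foot (a point): Foot of the eye's shank, on its axis, 44 mm below the loop's centre. Feel: turning takes 0.15 N m (2 N at a hand 75 mm from the axis). The bar swings some 0.5 rad in the loop before it bites and the eye follows. At the stop, push for a moment with 0.45 to 0.7 N m in all (6 to 9 N at a hand 75 mm out): the bar must bear on the loop with 35 to 95 N (about 110 N per N m), never more.
- bar: Plain round steel bar, 10 mm thick, 200 mm long with round ends, 120 g, both ends alike. Origin at its middle, on its axis; x runs along it. At the start it lies level in the rest, its axis 50 mm above the table, its middle between the two notched posts. To turn the eye, its end should stand 10 to 40 mm beyond the centre of the loop.
- bar_a (a point): Point on the bar's axis 25 mm from one end (75 mm from its middle along +x). For turning, this point (or bar_b) belongs at the loop's centre, within 15 mm.
- bar_b (a point): The like point 25 mm from the other end (75 mm from the middle along -x).
- rest: Fixed wooden rest for the bar: foot board 150 (x) x 56 (y) x 12 mm, with two posts 14 mm thick, their centres at 55 mm either side of the middle along x (96 mm clear between them), each with a V notch open upward, 25 mm wide at the top and 56 mm high. The bar lies along the rest's x, its axis 50 mm above the table. Origin at the table under the middle.
- jar: Bystander: closed amber glass jar, 40 mm across, 62 mm tall; leave it where it is.
- mallet: Bystander: wooden mallet lying down; leave it where it is.
- block_a: Bystander: carved printing block 100 x 75 x 54 mm high; leave it where it is.
- block_b: Bystander: carved printing block 80 x 80 x 49 mm high; leave it where it is.
- block_c: Bystander: carved printing block 120 x 60 x 54 mm high; leave it where it is.
- pot: Bystander: open copper bowl 80 mm across, 55 mm tall; leave it where it is.
- brush: Bystander: brush with a wooden handle lying down; leave it where it is.
Things that resemble listed ones, but are neither listed nor needed, are in the scene too. Of the things like the bar, leave any that is pink; of the rest the smaller one is meant.

How it is judged (in metres and radians):
On the way, in this order (a step that is already met when the one before it is completed fails the run):
1. one end of the bar stands through the loop of the eye (distance between any of bar_a, bar_b and eye below 0.015 m and angle between the x axis of bar and the x axis of eye, either way round below 0.85 rad), for 0.2 s.
2. with the bar through the loop, the eye is turned as far as its stop and the bar bears on it with more than 35 N (all of step 1 and angle between the x axis of eye and the x axis of jig, either way round below 0.26 rad and contact force between bar and eye above 35 N), for 0.1 s.
At the end, for the whole second after the job is handed in: The eye stands turned up (its x axis within 0.26 rad of the jig's), and the bar lies at rest, released, in both notches of the rest: its middle within 30 mm of the rest's middle along x and 6 mm across, its axis 45 to 55 mm above the table and within 0.08 rad of the rest's x axis (angle between the x axis of eye and the x axis of jig, either way round below 0.26 rad and angle between the x axis of bar and the x axis of rest, either way round below 0.08 rad and x of bar in the frame of rest between -0.03 and 0.03 m and y of bar in the frame of rest between -0.006 and 0.006 m and z of bar in the frame of rest between 0.045 and 0.055 m and linear speed of bar below 0.02 m/s and contact force between the fingers and bar below 0.1 N); the robot touches nothing.
It fails at once if the bar bears on the eye with more than 95 N (contact force between bar and eye above 95 N).
It fails at once if the fingers push the eye (over 3 N) (contact force between the fingers and eye above 3 N).
It fails at once if a bystander is moved more than 25 mm (distance of any of jar, mallet, block_a, block_b, block_c, pot, brush from where it was at the start of the episode above 0.025 m).
It also fails if it takes over 72 s, if anything falls off the work surface, if the arm or the gripper's body presses on something with over 40 N, if the wrist force passes 120 N, or if a joint passes its speed limit or range.

## Robot

A 6-joint arm with a two-finger parallel gripper is mounted at the origin on the work surface. World frame = base frame: x ahead of the robot, y to its left, z up, the work surface at z = 0. Lengths are in mm, angles in rad, forces in N, time in s.
With the tool pointing down it reaches from about 350 to 875 mm from the base axis. Payload 4.2 kg.
Tool frame: the origin (TCP) lies between the finger pads; the fingertips stand 14 mm ahead of it and the grasp point (between the pads) lies 5 mm behind it; z points along the fingers, y is the line along which they close (so a half turn about z gives the same grasp; the last joint's range is limited). The gripper opens to 85 mm and grips with 20 to 120 N. Pads are 22 mm wide; open, the fingers measure 114 mm over their backs; the gripper's body (76 mm by 85 mm) begins 54 mm behind the grasp point. The pads swing forward as they close: fully open they stand 13 mm farther back than shut.
Start: joints at [1.403, 0.385, 0.008, 0, -1.194, -0.259], TCP at [258.691, 568.927, 214.112] pointing down, gripper open.
Joint ranges: [-3.14, 3.14], [-1.21, 2.06], [-1.07, 1.41], [-3.16, 2.05], [-2.99, -0.16], [-3.1, 3.1]. Speed limits (rad/s): [2.79, 2.79, 3.14, 3.14, 3.14, 3.14].

## Interface

Orientations are given as a unit quaternion [x, y, z, w].
In Python, from bench import * gives the robot as it stands.
- The arm moves only by the tool carry_out, never from a script. Its argument "motion" is a list of rows, each a list of 7 numbers: the turn, a rotation vector about the tool's x, y, z in rad, then the shift along the tool's x, y, z in mm, then the opening, from -1 (shut) to 1 (fully open), so that 0 is half open. A call has 1 to 5 rows; each row is the pose to reach, as a shift and turn from the pose commanded when the call began, along the tool's axes at that moment; what a row does not reach only later rows make up. A row lasts 1/8 s, in which the tool goes at most 62.5 mm and 10.7 degrees, less where a joint would pass 70% of its speed; a pose out of reach is approached as far as the arm can. A call with a gripper value outside its range is refused whole. The fingers move at their own pace and stop on an object; the grip force is fixed at half the most. Time passes only in rows, so rows that repeat a pose let the fingers close. It gives the time, the measured TCP pose, the force, the opening and the grip force at its end, in the units of the state.
- read_state(): the state, without advancing time (a new reading comes with each control period).
- get_image(name): name is "scene" or "top" or "wrist"; returns a dict with "color" (480x640x3 uint8, blue, green, red), "mtx" (3x3 intrinsics, pixels), "k1" (the pictures are not rectified: a ray, as slopes to the right and down, at radius r is drawn at 1 + k1 r^2 times it, then the intrinsics apply), "position" and "orientation" of the camera in the world. Camera axes: x right, y down, z forward; pixel columns grow to the right and rows downward; lengths in mm; the calibration is good to about 2 mm. A picture is of the moment at which its call begins. There is no depth.
- job_done(): hands the job in; it is judged then, once.
The state is a dict: "clock": time; "joints": joint angles; "joint_vel": joint speeds; "joint_efforts": joint torques, N m; "position": TCP position; "ee_rot": TCP orientation; "contact_force": force on the tool from outside, world axes, zero at the start; "wrist_torque": the same for the moment, N m; "gripper_width": finger opening in mm; "grasp_force": force on a finger pad.
Only numpy, scipy, OpenCV 4.12 (cv2) and the standard library are available. Lean on these libraries where they do the work, as an engineer would, in place of code of your own. Each camera call takes 0.05 s, during which the arm holds its last target. There are 200 camera calls.

## Working session

There is one attempt and no reset: what is moved stays moved. The work goes in short steps, Python scripts to look and compute and a tool call to move; the robot and the scene stay as the last step left them, time stands still between calls to the robot, and variables do not carry over. Pictures are saved under pics/ and viewed, at most 10 in all, crops included, and the job is handed in when it is done.

Besides the shell and the picture viewer there is one more tool, called after ">>>" as a command line: name --pt "numbers of a row" for each row, then --argument value for the rest. carry_out: Moves the arm, as the interface text tells. Its arguments: {"type":"object","properties":{"motion":{"type":"array"}},"required":["motion"]}

```bash
ls; mkdir -p pics
cat > h.py <<'E'
import numpy as np, cv2
from scipy.spatial.transform import Rotation as R
from bench import *
def ray(im,u,v):
    K=im["mtx"];K=np.array(K);d=np.array([(u-K[0,2])/K[0,0],(v-K[1,2])/K[1,1]]);s=d.copy()
    for _ in range(20): s=d/(1+im["k1"]*(s@s))
    return np.array(im["position"]),R.from_quat(im["orientation"]).apply([s[0],s[1],1])
def at(im,u,v,z):
    p,d=ray(im,u,v); return p+d*(z-p[2])/d[2]
def px(im,P):
    c=R.from_quat(im["orientation"]).inv().apply(np.array(P,float)-im["position"]);s=c[:2]/c[2];s=s*(1+im["k1"]*(s@s));K=np.array(im["mtx"])
    return K[0,0]*s[0]+K[0,2],K[1,1]*s[1]+K[1,2]
def tri(a,ua,b,ub):
    p,d=ray(a,*ua);q,e=ray(b,*ub);t=np.linalg.lstsq(np.c_[d,-e],q-p,rcond=None)[0]
    A=p+d*t[0];B=q+e*t[1];return (A+B)/2,np.linalg.norm(A-B)
E
python3 - <<'E'
from h import *
import pickle
for n in("top","scene"):
    im=get_image(n);pickle.dump(im,open(n+".pkl","wb"));cv2.imwrite(f"pics/{n}1.png",im["color"]);print(n,im["position"],im["orientation"],im["mtx"],im["k1"])
s=read_state();print(s)
E
```

```text
pics
top [ 428.5365866     8.92689275 1151.43251356] [ 0.71339681 -0.69978215  0.03074101 -0.02061382] [[546.80937318   0.         328.84630766]
 [  0.         546.80937318 240.92750297]
 [  0.           0.           1.        ]] 0.04635954071794432
scene [957.52913837 359.17432594 973.02405333] [ 0.39998818  0.87299228 -0.25085288 -0.12233873] [[517.68985517   0.         315.18672777]
 [  0.         517.68985517 235.73867871]
 [  0.           0.           1.        ]] -0.011290769897062776
{'clock': 0.1, 'joints': array([ 1.40257874e+00,  3.85486743e-01,  6.77068347e-03, -4.51755721e-04,
       -1.19400624e+00, -2.58578134e-01]), 'joint_vel': array([ 0.00015727, -0.00014995,  0.0021327 ,  0.0012702 , -0.00196699,
       -0.0016089 ]), 'joint_efforts': array([-3.54353961e-04, -3.93321240e+01,  1.88928080e+01,  4.19795349e+00,
       -2.59774104e-03, -2.16090953e-06]), 'position': array([258.4863529 , 568.43269026, 213.12745339]), 'ee_rot': array([ 9.77298831e-01, -2.11863221e-01, -1.66245050e-04,  9.71486609e-04]), 'contact_force': array([-0.28483176,  1.35782447,  0.10041849]), 'wrist_torque': array([-0.00432034,  0.00398565,  0.02703488]), 'grasp_force': 0.0, 'gripper_width': 85.04518399695775}
```

View pics/top1.png

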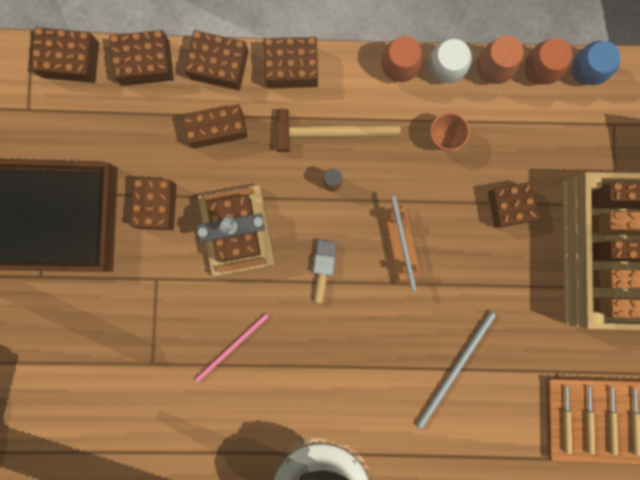

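View pics/scene1.png

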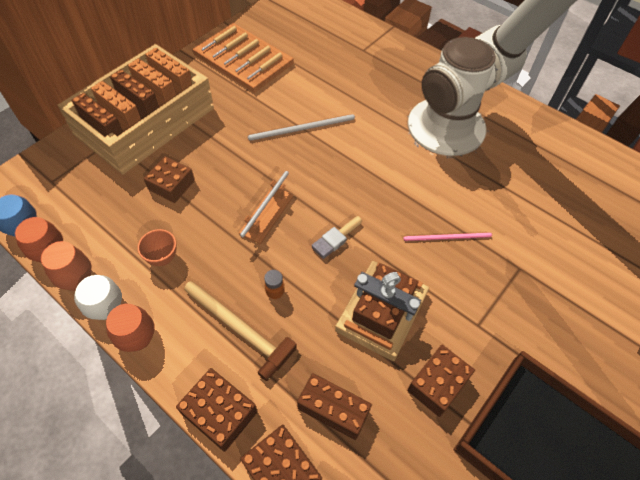

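The top view shows the bar on its rest from about (394,197) to (414,290), and the jig around (235,228) with the eye near (229,225). The other steel rod at (455,370) and the pink rod are decoys. I'll zoom in on both.

Run:
```python
from h import *
import pickle
t=pickle.load(open("top.pkl","rb"));s=pickle.load(open("scene.pkl","rb"))
c=lambda im,x,y:cv2.resize(im["color"][y:y+100,x:x+100],(400,400),interpolation=cv2.INTER_CUBIC)
cv2.imwrite("pics/z.png",np.hstack([c(t,185,178),c(s,335,255)]))
# bar by grey mask
for n,im,(x0,y0,x1,y1) in(("top",t,(375,185,430,300)),("scene",s,(230,165,300,245))):
    g=im["color"][y0:y1,x0:x1];hsv=cv2.cvtColor(g,cv2.COLOR_BGR2HSV)
    m=((hsv[...,1]<70)&(hsv[...,2]>90)).astype(np.uint8)
    k,l,st,_=cv2.connectedComponentsWithStats(m);i=1+np.argmax(st[1:,4])
    ys,xs=np.where(l==i);P=np.c_[xs+x0,ys+y0].astype(float);mu=P.mean(0);_,_,V=np.linalg.svd(P-mu,full_matrices=False)
    q=(P-mu)@V[0];e=[mu+V[0]*q.min(),mu+V[0]*q.max()]
    print(n,st[i,4],e,[at(im,*a,50).round(1) for a in e],np.linalg.norm(at(im,*e[0],50)-at(im,*e[1],50)))
```

```text
top 473 [array([392.78895398, 194.82608092]), array([413.78003093, 290.04849056])] [array([ 605.4, -134.4,   50. ]), array([ 413.3, -178.5,   50. ])] 197.09754378056684
scene 320 [array([287.01503485, 171.01069314]), array([240.86260114, 235.90227867])] [array([ 413.4, -175.7,   50. ]), array([ 607.7, -130.6,   50. ])] 199.43786534935035
```

View pics/z.png

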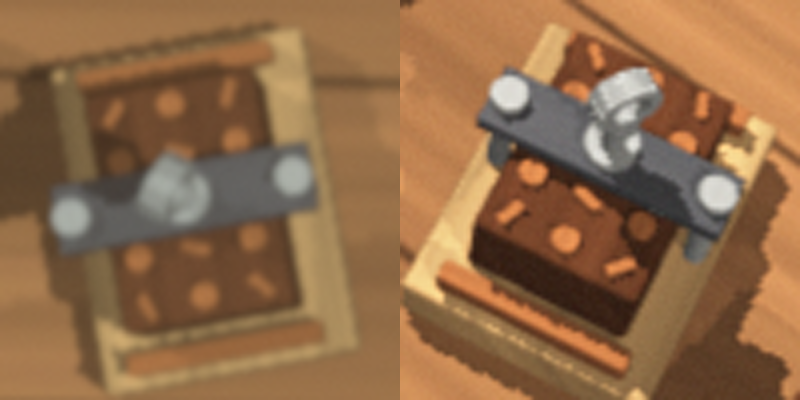

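```bash
cat >> h.py <<'E'
def rel(goal,yaw,st=None):
    """tool-frame shift (mm) and tool z turn to reach goal TCP with tool x at world yaw, tool straight down; as rotvec"""
    st=st or read_state();r=R.from_quat(st["ee_rot"])
    g=R.from_matrix(np.array([[np.cos(yaw),np.sin(yaw),0],[np.sin(yaw),-np.cos(yaw),0],[0,0,-1]]).astype(float))
    return (r.inv()*g).as_rotvec().round(3),r.inv().apply(np.array(goal)-st["position"]).round(1)
E
python3 - <<'E'
from h import *
import pickle
t=pickle.load(open("top.pkl","rb"));s=pickle.load(open("scene.pkl","rb"))
a,ea=tri(t,(202.5,232),s,(414.5,303.2));b,eb=tri(t,(258.3,222),s,(362.5,278.7))
print(a,ea,b,eb,(a+b)/2,np.linalg.norm(a-b));d=a-b;print("jig x yaw",np.arctan2(-d[0],d[1]))
print([at(t,*p,98) for p in((202.5,232),(258.3,222))],[at(s,*p,98) for p in((414.5,303.2),(362.5,278.7))])
print("loop scene z140",at(s,391,280,140), "top crop (172,180)",at(t,185+43,178+45,140))
print(rel([510,-155,150],.227)); print(rel([510,-155,55],.227))
E
```

```text
[517.59880883 240.18822717  92.06826005] 2.574187082020577 [539.31867979 133.96487537  89.02937108] 3.4272443929887824 [528.45874431 187.07655127  90.54881557] 108.46376403239519
jig x yaw 0.20169337275270544
[array([517.73690341, 237.76767278,  98.        ]), array([539.28875676, 131.46953979,  98.        ])] [array([519.81931588, 242.0503595 ,  98.        ]), array([542.61788966, 137.6613262 ,  98.        ])]
loop scene z140 [530.73964441 189.01082311 140.        ] top crop (172,180) [531.84885715 182.39994343 140.        ]
(array([ 0.002,  0.001, -0.654]), array([528.5, 554.2,  64.3]))
(array([ 0.002,  0.001, -0.654]), array([528.5, 554. , 159.3]))
```

>>> carry_out --pt "0 0 -0.15 66 58 -10 1" --pt "0 0 -0.3 132 116 -20 1" --pt "0 0 -0.45 198 174 -30 1" --pt "0 0 -0.6 264 232 -40 1" --pt "0 0 -0.65 330 290 -45 1"

```text
clock: 0.72
position: [386.5, 283.7, 247.9]
ee_rot: [0.994, 0.113, -0.0, 0.0]
contact_force: [0.4, -0.3, -0.1]
gripper_width: 85.0
grasp_force: 0.0
```

>>> carry_out --pt "0 0 0 0 0 0 1" --pt "0 0 0 0 0 0 1"

```text
clock: 0.98
position: [386.2, 285.6, 247.7]
ee_rot: [0.994, 0.111, -0.0, -0.0]
contact_force: [-0.2, 0.3, -0.3]
gripper_width: 85.5
grasp_force: 0.0
```

Run:
```python
from h import *
import pickle
im=get_image("wrist");pickle.dump(im,open("w1.pkl","wb"));cv2.imwrite("pics/w1.png",im["color"]);print(im["position"],R.from_quat(im["orientation"]).as_matrix().round(2).tolist())
s=read_state();print(s["position"],s["joints"],s["clock"])
print(px(im,[530,186,140]))
```

```text
[459.28772097 301.60462272 408.45594178] [[0.22, -0.93, -0.28], [-0.98, -0.21, -0.06], [-0.0, 0.29, -0.96]]
[385.99721964 286.12933673 247.5067508 ] [ 9.76771033e-01  1.11486357e-01 -2.76427205e-01 -2.51082883e-04
 -1.18331636e+00  8.17580848e-01] 1.025
(np.float64(508.378355214208), np.float64(58.632048718098304))
```

View pics/w1.png

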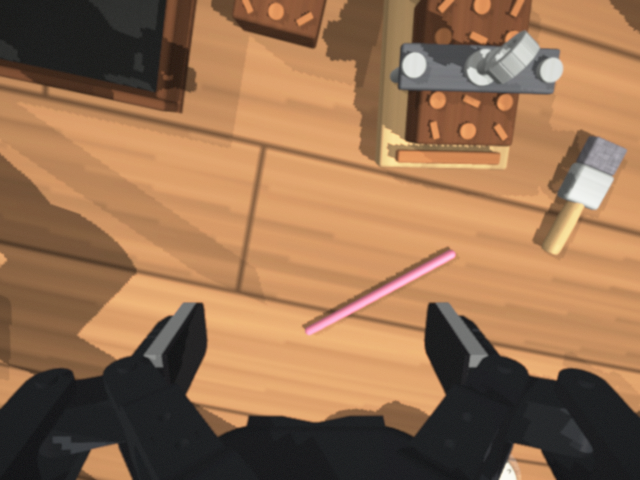

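The wrist camera looks ahead of the tool. The loop shows at about (514,57), with its ring plane running from (533,38) to (492,78), which puts the hole at a yaw of about 1.0. Next I'll go to the bar.

Run:
```python
from h import *
import pickle
im=pickle.load(open("w1.pkl","rb"))
print(at(im,514,57,140));a,b=at(im,534,40,140),at(im,494,78,140);d=a-b;print("hole yaw",np.arctan2(d[0],-d[1]))
n=[at(im,*p,98) for p in((413,66),(549,69))];print(n,(n[0]+n[1])/2)
print(rel([510,-155,200],.227))
```

```text
[531.87348185 182.63479112 140.        ]
hole yaw 1.0054901837260517
[array([518.67688353, 238.39349842,  98.        ]), array([541.77748991, 133.89241768,  98.        ])] [530.22718672 186.14295805  98.        ]
(array([ 0.   ,  0.   , -0.004]), array([ 23.2, 457.6,  47.6]))
```

>>> carry_out --pt "0 0 0 3 62 6 1" --pt "0 0 0 6 124 12 1" --pt "0 0 0 9 186 18 1" --pt "0 0 0 12 248 24 1" --pt "0 0 0 15 308 30 1"

```text
clock: 1.65
position: [469.7, -11.8, 217.4]
ee_rot: [0.994, 0.113, -0.0, -0.0]
contact_force: [0.7, -0.1, 0.0]
gripper_width: 85.6
grasp_force: 0.0
```

>>> carry_out --pt "0 0 0 3 60 6 1" --pt "0 0 0 6 120 12 1" --pt "0 0 0 8 149 16 1" --pt "0 0 0 8 149 16 1"

```text
clock: 2.15
position: [510.4, -155.3, 200.3]
ee_rot: [0.994, 0.111, -0.001, -0.0]
contact_force: [0.6, 0.6, -0.1]
gripper_width: 85.5
grasp_force: 0.0
```

Run:
```python
from h import *
im=get_image("wrist");cv2.imwrite("pics/w2.png",im["color"]);s=read_state();print(s["position"],s["joints"])
for P in([510,-155,50],[413,-177,50],[606,-132,50]): print(px(im,P))
g=im["color"];hsv=cv2.cvtColor(g,cv2.COLOR_BGR2HSV)
m=((hsv[...,1]<70)&(hsv[...,2]>90)).astype(np.uint8)
k,l,st,c=cv2.connectedComponentsWithStats(m)
for i in range(1,k):
    if st[i,4]>150:
        P=np.argwhere(l==i)[:,::-1].astype(float);mu=P.mean(0);V=np.linalg.svd(P-mu,full_matrices=False)[2];q=(P-mu)@V[0];e=[mu+V[0]*q.min(),mu+V[0]*q.max()]
        print(st[i],[at(im,*x,50).round(1)[:2] for x in e])
print(rel([510,-155,55],.227))
```

```text
[ 510.18129861 -154.38108502  200.71549155] [ 1.04871939e-02  2.40348066e-01 -2.36526452e-01 -2.75383527e-04
 -1.09600551e+00  1.78368471e+00]
(np.float64(314.83638507436234), np.float64(216.3869474031162))
(np.float64(315.124511880218), np.float64(320.42855211483675))
(np.float64(312.96540949963673), np.float64(93.3284504426324))
[ 134    0   50   34 1409] [array([634. ,  12.4]), array([638.8, -25.1])]
[ 310   92   14  230 2736] [array([ 607.5, -134. ]), array([ 412.8, -179. ])]
[ 118  162   60   82 3391] [array([523.8, -15.4]), array([455.2, -10.8])]
[144 303  52  64 901] [array([408.2, -60.3]), array([332.3, -28.9])]
[436 303  52  64 918] [array([ 458.8, -285.2]), array([ 402.9, -346.1])]
[382 375  61  52 956] [array([ 374.8, -311. ]), array([ 312.5, -271. ])]
(array([-0.001,  0.002, -0.004]), array([ -0. ,   0.7, 145.7]))
```

View pics/w2.png

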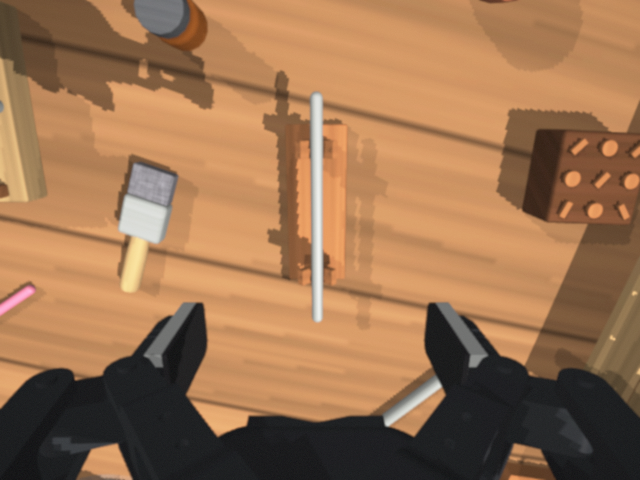

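The bar runs through the picture centre, (317,93) to (318,320), lying across both posts. Its centre is (510,−156.5) and its yaw 0.227. I'll descend and grip.

>>> carry_out --pt "0 0 0 0 2 50 1" --pt "0 0 0 0 2 100 1" --pt "0 0 0 0 2 140 1" --pt "0 0 0 0 2 155 1" --pt "0 0 0 0 2 155 1"

```text
clock: 2.82
position: [510.5, -155.9, 46.7]
ee_rot: [0.994, 0.112, -0.0, 0.0]
contact_force: [0.9, 0.6, -0.1]
gripper_width: 85.2
grasp_force: 0.0
```

>>> carry_out --pt "0 0 0 0 0 0 -1" --pt "0 0 0 0 0 0 -1" --pt "0 0 0 0 0 0 -1" --pt "0 0 0 0 0 0 -1" --pt "0 0 0 0 0 0 -1"

```text
clock: 3.45
position: [510.3, -157.0, 47.0]
ee_rot: [0.994, 0.111, 0.0, 0.0]
contact_force: [0.0, 1.2, 0.3]
gripper_width: -0.2
grasp_force: 0.0
```

Run:
```python
from h import *
im=get_image("wrist");b=get_image("scene");c=cv2.resize(b["color"][120:280,190:350],(480,480))
cv2.imwrite("pics/w3.png",np.hstack([cv2.resize(im["color"][120:,160:480],(320,360))[:, :], c[:360,:]]));s=read_state();print(s)
```

```text
{'clock': 3.55, 'joints': array([ 5.66495862e-03,  4.17527853e-01, -4.26523997e-01,  5.47040531e-06,
       -7.26783721e-01,  1.78824662e+00]), 'joint_vel': array([ 0.00020124,  0.00132571,  0.00036085, -0.0009544 ,  0.00130432,
       -0.00041743]), 'joint_efforts': array([-3.75627918e-03, -3.55228150e+01,  1.34876695e+01,  2.99626842e+00,
       -5.94854719e-04, -2.68601201e-05]), 'position': array([ 510.21428372, -156.91333509,   46.84376285]), 'ee_rot': array([ 9.93783671e-01,  1.11328408e-01, -1.97047188e-05, -2.66763414e-07]), 'contact_force': array([-0.39228335, -0.02906953, -0.2148614 ]), 'wrist_torque': array([ 0.01114123,  0.0370091 , -0.02639003]), 'grasp_force': 0.0, 'gripper_width': 0.14172776604640883}
```

View pics/w3.png

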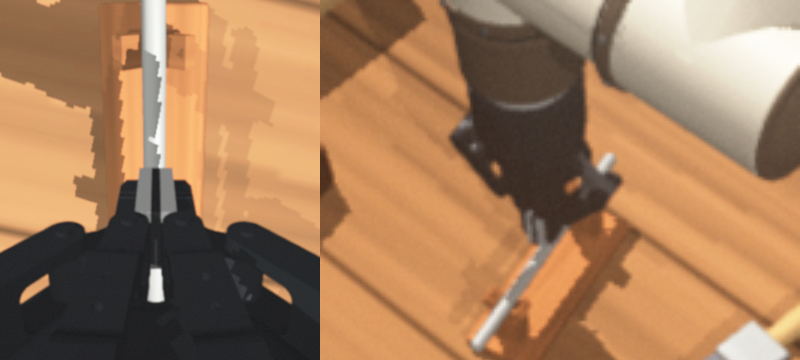

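Run:
```python
from h import *
im=get_image("wrist");cv2.imwrite("pics/w4.png",cv2.resize(im["color"][260:440,220:420],(800,720))[:600])
s=read_state();r=R.from_quat(s["ee_rot"]);p=s["position"]
for o in([0,0,0],[11,0,14],[11,0,-5],[-11,0,14],[11,5,-5],[11,-5,-5],[11,0,-30]): print(o,np.round(px(im,p+r.apply(o))))
for q in(413,-179,50),(607.5,-134,50):print(np.round(px(im,q)))
```

```text
[0, 0, 0] [315. 292.]
[11, 0, 14] [315. 259.]
[11, 0, -5] [315. 274.]
[-11, 0, 14] [315. 300.]
[11, 5, -5] [326. 274.]
[11, -5, -5] [304. 274.]
[11, 0, -30] [315. 299.]
[315. 461.]
[312.  58.]
```

View pics/w4.png

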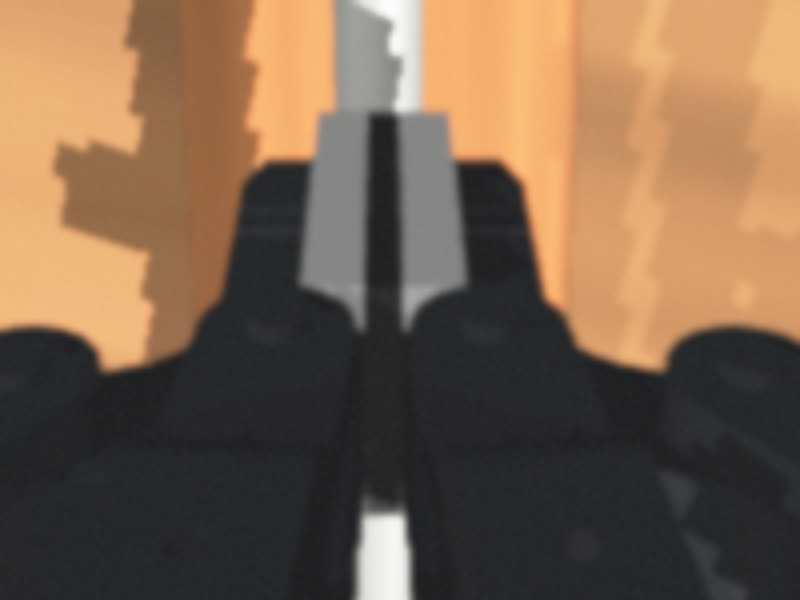

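Run:
```python
from h import *
im=get_image("wrist");b=get_image("scene");s=read_state();r=R.from_quat(s["ee_rot"]);p=s["position"]
for z in range(20,101,10): print(z,np.round(px(b,[p[0],p[1],z])))
for z in range(-50,21,10): print(z,np.round(px(im,p+r.apply([11,42.5,z]))),np.round(px(im,p+r.apply([11,0,z]))),np.round(px(im,p+r.apply([-11,0,z]))))
cv2.imwrite("pics/s5.png",cv2.resize(b["color"][140:240,220:320],(600,600),interpolation=cv2.INTER_CUBIC))
```

```text
20 [265. 209.]
30 [264. 206.]
40 [264. 204.]
50 [264. 201.]
60 [263. 198.]
70 [263. 196.]
80 [263. 193.]
90 [262. 190.]
100 [262. 187.]
-50 [442. 325.] [314. 325.] [315. 381.]
-40 [433. 310.] [314. 311.] [315. 363.]
-30 [425. 298.] [315. 299.] [315. 348.]
-20 [418. 287.] [315. 288.] [315. 335.]
-10 [412. 278.] [315. 278.] [315. 323.]
0 [407. 269.] [315. 270.] [315. 313.]
10 [402. 262.] [315. 262.] [315. 303.]
20 [398. 255.] [315. 255.] [315. 294.]
```

View pics/s5.png

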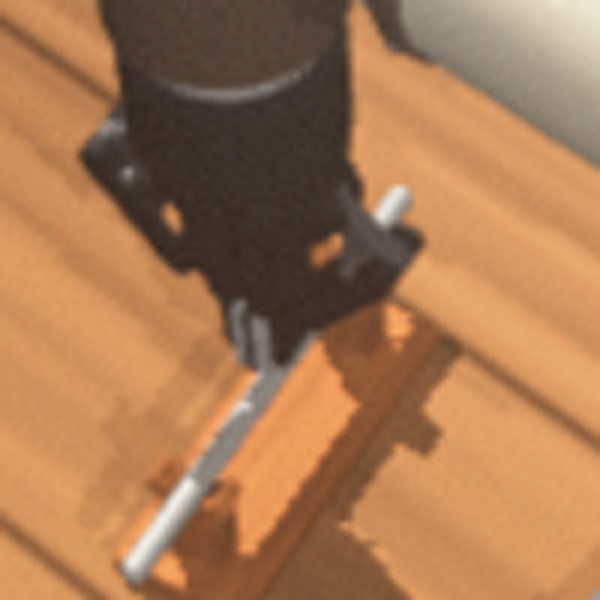

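The close-ups show the shut fingertips sitting above the bar: wrist tip edge at v≈288, scene tip at (264,201). That puts the tips about 30 mm higher than specified. The bar hasn't moved, so I'll open, go lower and close again.

>>> carry_out --pt "0 0 0 0 0 0 1" --pt "0 0 0 0 0 0 1" --pt "0 0 0 0 0 0 1" --pt "0 0 0 0 0 0 1" --pt "0 0 0 0 0 0 1"

```text
clock: 4.32
position: [510.3, -156.9, 46.8]
ee_rot: [0.994, 0.111, 0.0, 0.0]
contact_force: [-0.5, -0.1, -0.2]
gripper_width: 85.2
grasp_force: 0.0
```

>>> carry_out --pt "0 0 0 0 0 8 1" --pt "0 0 0 0 0 16 1" --pt "0 0 0 0 0 24 1" --pt "0 0 0 0 0 30 1" --pt "0 0 0 0 0 30 1"

```text
clock: 4.95
position: [509.8, -156.9, 16.1]
ee_rot: [0.994, 0.111, -0.001, -0.0]
contact_force: [-0.8, -0.4, 0.6]
gripper_width: 85.6
grasp_force: 0.0
```

>>> carry_out --pt "0 0 0 0 0 0 0.2" --pt "0 0 0 0 0 0 -0.2" --pt "0 0 0 0 0 0 -0.5" --pt "0 0 0 0 0 0 -0.6" --pt "0 0 0 0 0 0 -0.6"

```text
clock: 5.58
position: [510.3, -156.9, 16.9]
ee_rot: [0.994, 0.111, 0.0, 0.0]
contact_force: [0.2, 0.0, 0.5]
gripper_width: 17.3
grasp_force: 0.0
```

>>> carry_out --pt "0 0 0 0 0 0 -1" --pt "0 0 0 0 0 0 -1" --pt "0 0 0 0 0 0 -1" --pt "0 0 0 0 0 0 -1"

```text
clock: 6.08
position: [510.2, -156.6, 17.0]
ee_rot: [0.994, 0.111, 0.0, -0.0]
contact_force: [-1.6, 4.7, 4.1]
gripper_width: 7.8
grasp_force: 58.6
```

Run:
```python
from h import *
s=read_state();print(s["gripper_width"],s["grasp_force"],s["contact_force"],s["wrist_torque"],s["position"],s["joints"])
```

```text
7.8441557012911085 58.62408220767975 [-1.60195589  4.69678362  4.09195929] [1.36441024 0.42689425 0.06789133] [ 510.22294906 -156.57620607   17.00290281] [ 6.16790078e-03  4.62406910e-01 -4.52315923e-01 -4.15279035e-04
 -6.56092946e-01  1.78825846e+00]
```

Run:
```python
from h import *
im=get_image("wrist");b=get_image("scene")
cv2.imwrite("pics/w6.png",np.hstack([cv2.resize(im["color"][240:390,260:370],(400,545))[:500],cv2.resize(b["color"][140:240,225:305],(400,500),interpolation=cv2.INTER_CUBIC)]))
s=read_state();r=R.from_quat(s["ee_rot"]);p=s["position"]
print([np.round(px(im,q)) for q in((510,-156.5,50),(510,-156.5,31),(521,-154,50),(521,-154,31))])
```

```text
[array([314., 328.]), array([314., 306.]), array([314., 302.]), array([314., 282.])]
```

View pics/w6.png

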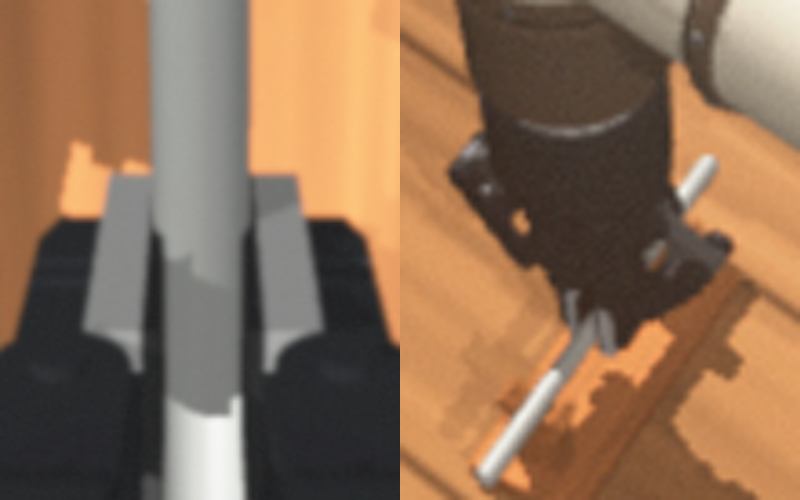

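The bar sits squarely between the pads, about 13 mm above the tips, so the bar axis is at TCP z + 33. I'll lift it.

>>> carry_out --pt "0 0 0 0 0 -10 -1" --pt "0 0 0 0 0 -30 -1" --pt "0 0 0 0 0 -70 -1" --pt "0 0 0 0 0 -110 -1" --pt "0 0 0 0 0 -120 -1"

```text
clock: 6.8
position: [512.0, -157.5, 139.9]
ee_rot: [0.994, 0.111, 0.003, 0.001]
contact_force: [0.5, -0.0, -1.4]
gripper_width: 7.6
grasp_force: 58.5
```

Run:
```python
from h import *
s=read_state();print(s["gripper_width"],s["grasp_force"],s["contact_force"],s["wrist_torque"],s["position"])
e=np.array([530.5,185.5,0]);d=np.array([np.cos(1),np.sin(1),0])
print(rel(e-135*d+[0,0,137],1.0,s))
```

```text
7.642637522835635 58.51058006286621 [ 0.54204468 -0.01571002 -1.42514693] [ 0.0009381  -0.04139118 -0.00018497] [ 511.96165108 -157.49975847  139.87533457]
(array([ 0.004, -0.005, -0.777]), array([  -2.3, -235.8,    2.3]))
```

>>> carry_out --pt "0 0 -0.16 0 -47 0 -1" --pt "0 0 -0.32 -1 -94 0 -1" --pt "0 0 -0.48 -1 -141 0 -1" --pt "0 0 -0.64 -2 -190 0 -1" --pt "0 0 -0.778 -2 -236 0 -1"

```text
clock: 7.42
position: [454.9, 73.7, 136.0]
ee_rot: [0.876, 0.482, -0.001, -0.0]
contact_force: [1.0, 0.6, -1.1]
gripper_width: 7.9
grasp_force: 58.6
```

>>> carry_out --pt "0 0 0 0 0 0 -1" --pt "0 0 0 0 0 0 -1" --pt "0 0 0 0 0 0 -1"

```text
clock: 7.8
position: [455.9, 71.8, 136.4]
ee_rot: [0.878, 0.479, -0.001, 0.0]
contact_force: [0.3, 0.3, -1.0]
gripper_width: 7.8
grasp_force: 58.7
```

Run:
```python
from h import *
import pickle
s=read_state();print(s["clock"],s["position"],s["joints"])
im=get_image("wrist");b=get_image("scene");t=get_image("top");pickle.dump((s,im,b,t),open("pre.pkl","wb"))
y=R.from_quat(s["ee_rot"]).apply([1,0,0]);print(np.arctan2(y[1],y[0]),y)
P=s["position"]+[0,0,33]
for n,i in(("w",im),("s",b),("t",t)): print(n,"barend",np.round(px(i,P+y*100)),"mid",np.round(px(i,P)),"eye",np.round(px(i,[530.5,185.5,140])))
u,v=px(im,[530.5,185.5,140]);u=int(u);v=int(v);print(u,v)
w=cv2.resize(im["color"][max(v-75,0):v+75,u-75:u+75],(400,400),interpolation=cv2.INTER_CUBIC)
u,v=map(int,px(b,[530.5,185.5,140]));c=cv2.resize(b["color"][v-50:v+50,u-50:u+50],(400,400),interpolation=cv2.INTER_CUBIC);print(u,v)
cv2.imwrite("pics/pre.png",np.hstack([w,c]))
```

```text
7.8 [455.94425151  71.78244868 136.40269498] [ 5.09689790e-01  1.86441788e-01 -4.91068653e-01 -1.81742128e-06
 -8.94353309e-01  2.06020901e+00]
0.9991015708209531 [ 0.54105785  0.84098485 -0.00094145]
w barend [312.  39.] mid [313. 327.] eye [316. -50.]
s barend [385. 254.] mid [366. 210.] eye [390. 279.]
t barend [240. 234.] mid [286. 265.] eye [226. 224.]
315 -50
389 278
```

View pics/pre.png

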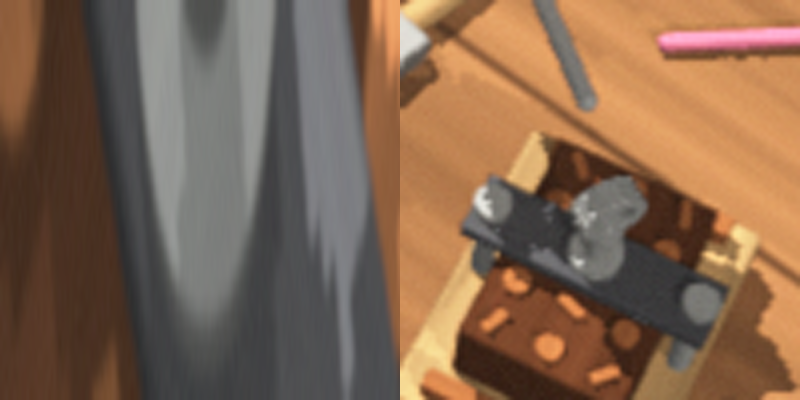

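The bar end at crop (590,100) and the loop at crop (610,205) both land within 2 mm of my predictions. I'll lower to loop height and then insert in small steps, watching the force.

>>> carry_out --pt "0 0 0 0 1.2 12 -1" --pt "0 0 0 0 1.2 24 -1" --pt "0 0 0 4 1.2 29.4 -1" --pt "0 0 0 10 1.2 29.4 -1" --pt "0 0 0 15 1.2 29.4 -1"

```text
clock: 8.57
position: [465.8, 85.5, 107.6]
ee_rot: [0.877, 0.48, 0.0, 0.0]
contact_force: [-0.2, -0.6, -0.7]
gripper_width: 7.7
grasp_force: 58.7
```

>>> carry_out --pt "0 0 0 2 0 0 -1" --pt "0 0 0 5 0 0 -1" --pt "0 0 0 8 0 0 -1" --pt "0 0 0 11 0 0 -1"

```text
clock: 9.07
position: [471.2, 94.2, 107.5]
ee_rot: [0.877, 0.48, 0.0, 0.0]
contact_force: [-1.4, -0.2, -1.1]
gripper_width: 7.7
grasp_force: 58.7
```

```bash
cat >> h.py <<'E'
EYE=np.array([530.5,185.5,140])
def rep(e=EYE):
    s=read_state();x=R.from_quat(s["ee_rot"]).apply([1,0,0]);y=np.array([x[1],-x[0],0]);f=s["contact_force"];d=e-s["position"]-[0,0,33]
    print("t",s["clock"],"pos",s["position"].round(1),"yaw",np.arctan2(x[1],x[0]).round(3),"along",round(d@x,1),"right",round(d@y,1),"up",d[2].round(1),
     "F along/right/z",(f@x).round(1),(f@y).round(1),f[2].round(1),"M",s["wrist_torque"].round(2),"width",s["gripper_width"].round(1),"j6",s["joints"][5].round(2))
E
python3 -c "
from h import *
rep()"
```

```text
Traceback (most recent call last):
  File "h.py", line 25, in rep
    "F along/right/z",(f@x).round(1),(f@y).round(1),f[2].round(1),"M",s["wrist_torque"].round(2),"width",s["gripper_width"].round(1),"j6",s["joints"][5].round(2))
                                                                                                         ^^^^^^^^^^^^^^^^^^^^^^^^
AttributeError: 'float' object has no attribute 'round'
```

```bash
sed -i 's/s\["gripper_width"\].round(1)/round(s["gripper_width"],1)/' h.py; python3 -c "
from h import *
rep()"
```

```text
t 9.075 pos [471.2  94.2 107.5] yaw 1.001 along 108.8 right 0.7 up -0.5 F along/right/z -0.9 -1.1 -1.1 M [-0.02 -0.01 -0.  ] width 7.7 j6 2.04
```

>>> carry_out --pt "0 0 0 2 0 0 -1" --pt "0 0 0 4 0 0 -1" --pt "0 0 0 5 0 0 -1"

```text
clock: 9.45
position: [473.8, 98.4, 107.4]
ee_rot: [0.877, 0.48, -0.0, 0.0]
contact_force: [-0.3, -0.0, -1.1]
gripper_width: 7.4
grasp_force: 58.7
```

>>> carry_out --pt "0 0 0 2 0 0 -1" --pt "0 0 0 4 0 0 -1" --pt "0 0 0 6 0 0 -1"

```text
clock: 9.82
position: [477.1, 103.5, 107.4]
ee_rot: [0.877, 0.48, 0.0, 0.0]
contact_force: [-0.1, 0.0, -1.6]
gripper_width: 7.6
grasp_force: 58.7
```

```bash
python3 -c "
from h import *
rep()"
```

```text
t 9.825 pos [477.1 103.5 107.4] yaw 1.001 along 97.9 right 0.7 up -0.4 F along/right/z -0.0 -0.1 -1.6 M [ 0.01  0.03 -0.02] width 7.6 j6 2.03
```

>>> carry_out --pt "0 0 0 4 0 0 -1" --pt "0 0 0 8 0 0 -1" --pt "0 0 0 12 0 0 -1"

```text
clock: 10.2
position: [483.7, 113.7, 107.4]
ee_rot: [0.877, 0.48, 0.0, -0.0]
contact_force: [-0.7, -0.3, -0.5]
gripper_width: 7.5
grasp_force: 58.7
```

>>> carry_out --pt "0 0 0 4 0 0 -1" --pt "0 0 0 8 0 0 -1" --pt "0 0 0 11 0 0 -1" --pt "0 0 0 11 0 0 -1" --pt "0 0 0 11 0 0 -1"

```text
clock: 10.82
position: [489.3, 122.6, 107.4]
ee_rot: [0.877, 0.48, -0.0, -0.0]
contact_force: [-0.5, 0.9, -1.1]
gripper_width: 7.8
grasp_force: 58.7
```

Run:
```python
from h import *
rep()
```

```text
t 10.825 pos [489.3 122.6 107.4] yaw 1.001 along 75.2 right 0.8 up -0.4 F along/right/z 0.5 -0.9 -1.1 M [-0.03  0.02  0.05] width 7.8 j6 2.0
```

>>> carry_out --pt "0 0 0.1 0.5 -7.5 0 -1" --pt "0 0 0.2 1.6 -14.9 0 -1" --pt "0 0 0.3 3.6 -22.1 0 -1" --pt "0 0 0.3 3.6 -22.1 0 -1"

```text
clock: 11.32
position: [472.5, 137.7, 107.5]
ee_rot: [0.939, 0.344, 0.0, 0.0]
contact_force: [0.8, 0.3, -0.9]
gripper_width: 7.4
grasp_force: 58.6
```

Run:
```python
from h import *
rep()
```

```text
t 11.325 pos [472.5 137.7 107.5] yaw 0.703 along 75.1 right 1.0 up -0.5 F along/right/z 0.9 0.3 -0.9 M [-0.03 -0.06 -0.02] width 7.4 j6 1.66
```

>>> carry_out --pt "0 0 0.075 0.3 -5.6 0 -1" --pt "0 0 0.15 1.0 -11.2 0 -1" --pt "0 0 0.15 1.0 -11.2 0 -1"

```text
clock: 11.7
position: [466.4, 146.4, 107.5]
ee_rot: [0.962, 0.273, -0.0, 0.0]
contact_force: [0.6, -1.3, -1.2]
gripper_width: 7.8
grasp_force: 58.7
```

Run:
```python
from h import *
rep()
```

```text
t 11.7 pos [466.4 146.4 107.5] yaw 0.553 along 75.1 right 0.5 up -0.5 F along/right/z -0.2 1.5 -1.2 M [-0.51 -0.25 -0.02] width 7.8 j6 1.49
```

>>> carry_out --pt "0 0 0.05 0.1 -3.7 0 -1" --pt "0 0 0.1 0.4 -7.5 0 -1" --pt "0 0 0.1 0.4 -7.5 0 -1"

```text
clock: 12.08
position: [462.9, 152.9, 107.5]
ee_rot: [0.974, 0.225, -0.0, 0.0]
contact_force: [1.1, -2.2, -0.7]
gripper_width: 8.1
grasp_force: 58.7
```

Run:
```python
from h import *
rep()
```

```text
t 12.075 pos [462.9 152.9 107.5] yaw 0.453 along 75.1 right 0.3 up -0.5 F along/right/z 0.0 2.4 -0.7 M [-0.7  -0.35 -0.05] width 8.1 j6 1.37
```

>>> carry_out --pt "0 0 0.08 0.3 -6 0 -1" --pt "0 0 0.16 1.0 -12 0 -1" --pt "0 0 0.24 2.2 -17.8 0 -1"

```text
clock: 12.45
position: [457.0, 169.9, 107.4]
ee_rot: [0.994, 0.105, -0.0, 0.0]
contact_force: [1.6, -2.5, -0.4]
gripper_width: 7.5
grasp_force: 58.7
```

Run:
```python
from h import *
rep()
```

```text
t 12.45 pos [457.  169.9 107.4] yaw 0.21 along 75.1 right 0.1 up -0.4 F along/right/z 1.1 2.8 -0.4 M [-0.9  -0.47 -0.07] width 7.5 j6 1.09
```

>>> carry_out --pt "0 0 0.06 0.2 -4.5 0 -1" --pt "0 0 0.12 0.5 -9 0 -1" --pt "0 0 0.18 1.2 -13.4 0 -1"

```text
clock: 12.82
position: [455.4, 183.1, 107.4]
ee_rot: [1.0, 0.016, -0.0, 0.0]
contact_force: [1.6, -2.4, -1.5]
gripper_width: 8.3
grasp_force: 58.7
```

Run:
```python
from h import *
rep()
```

```text
t 12.825 pos [455.4 183.1 107.4] yaw 0.031 along 75.1 right -0.0 up -0.4 F along/right/z 1.6 2.5 -1.5 M [-0.91 -0.45 -0.08] width 8.3 j6 0.89
```

>>> carry_out --pt "0 0 0.05 0.1 -3.8 0 -1" --pt "0 0 0.09 0.3 -6.7 0 -1" --pt "0 0 0.09 0.3 -6.7 0 -1"

```text
clock: 13.2
position: [455.5, 189.8, 107.4]
ee_rot: [1.0, -0.029, -0.0, 0.0]
contact_force: [1.7, -3.4, -0.9]
gripper_width: 7.9
grasp_force: 58.7
```

>>> carry_out --pt "0 0 0.015 0 -1.1 0 -1" --pt "0 0 0.03 0 -2.2 0 -1" --pt "0 0 0.03 0 -2.2 0 -1"

```text
clock: 13.58
position: [455.6, 192.5, 107.4]
ee_rot: [0.999, -0.044, 0.0, 0.0]
contact_force: [1.8, -5.0, 0.1]
gripper_width: 7.6
grasp_force: 58.8
```

Run:
```python
from h import *
rep()
```

```text
t 13.575 pos [455.6 192.5 107.4] yaw -0.089 along 75.2 right 0.3 up -0.4 F along/right/z 2.2 4.8 0.1 M [-1.28 -0.71 -0.17] width 7.6 j6 0.75
```

>>> carry_out --pt "0 0 0.015 0 -0.8 0 -1" --pt "0 0 0.03 0 -1.7 0 -1" --pt "0 0 0.03 0 -1.7 0 -1"

```text
clock: 13.95
position: [455.9, 194.6, 107.5]
ee_rot: [0.998, -0.059, 0.0, -0.0]
contact_force: [2.7, -2.9, -1.3]
gripper_width: 7.8
grasp_force: 58.7
```

Run:
```python
from h import *
rep()
```

```text
t 13.95 pos [455.9 194.6 107.5] yaw -0.119 along 75.2 right 0.2 up -0.5 F along/right/z 3.0 2.5 -1.3 M [-0.88 -0.74 -0.11] width 7.8 j6 0.72
```

>>> carry_out --pt "0 0 0.02 0 -1.4 0 -1" --pt "0 0 0.035 0 -2.5 0 -1" --pt "0 0 0.035 0 -2.5 0 -1"

```text
clock: 14.32
position: [456.2, 197.1, 107.5]
ee_rot: [0.997, -0.077, 0.0, -0.0]
contact_force: [3.1, -3.8, -1.4]
gripper_width: 7.6
grasp_force: 58.7
```

Run:
```python
from h import *
rep()
```

```text
t 14.325 pos [456.2 197.1 107.5] yaw -0.154 along 75.2 right 0.1 up -0.5 F along/right/z 3.6 3.2 -1.4 M [-0.84 -0.83  0.01] width 7.6 j6 0.68
```

>>> carry_out --pt "0 0 0.02 0 -1.4 0 -1" --pt "0 0 0.035 0 -2.5 0 -1" --pt "0 0 0.035 0 -2.5 0 -1"

```text
clock: 14.7
position: [456.5, 199.5, 107.5]
ee_rot: [0.996, -0.094, 0.0, -0.0]
contact_force: [2.7, -3.5, -1.0]
gripper_width: 7.7
grasp_force: 58.7
```

Run:
```python
from h import *
rep()
```

```text
t 14.7 pos [456.5 199.5 107.5] yaw -0.189 along 75.3 right -0.1 up -0.5 F along/right/z 3.3 2.9 -1.0 M [-0.82 -1.04 -0.02] width 7.7 j6 0.64
```

>>> carry_out --pt "0 0 0.02 0 -1.4 0 -1" --pt "0 0 0.035 0.1 -2.6 0 -1" --pt "0 0 0.035 0.1 -2.6 0 -1"

```text
clock: 15.08
position: [457.0, 201.9, 107.5]
ee_rot: [0.994, -0.112, 0.0, 0.0]
contact_force: [4.1, -3.4, -1.1]
gripper_width: 7.6
grasp_force: 58.7
```

Run:
```python
from h import *
rep()
```

```text
t 15.075 pos [457.  201.9 107.5] yaw -0.224 along 75.3 right -0.3 up -0.5 F along/right/z 4.8 2.4 -1.1 M [-0.87 -1.1   0.04] width 7.6 j6 0.6
```

>>> carry_out --pt "0 0 0.02 0.3 -1.4 0 -1" --pt "0 0 0.035 0.5 -2.6 0 -1" --pt "0 0 0.035 0.5 -2.6 0 -1"

```text
clock: 15.45
position: [457.6, 203.9, 107.3]
ee_rot: [0.992, -0.129, -0.0, 0.001]
contact_force: [2.9, -4.5, -0.1]
gripper_width: 7.6
grasp_force: 58.8
```

Run:
```python
from h import *
rep()
```

```text
t 15.45 pos [457.6 203.9 107.3] yaw -0.259 along 75.2 right -0.9 up -0.3 F along/right/z 4.0 3.6 -0.1 M [-1.18 -0.67  0.02] width 7.6 j6 0.57
```

>>> carry_out --pt "0 0 0.01 0 -0.8 0 -1" --pt "0 0 0.02 0.1 -1.6 0 -1" --pt "0 0 0.02 0.1 -1.6 0 -1"

```text
clock: 15.82
position: [457.9, 205.2, 107.2]
ee_rot: [0.99, -0.139, -0.001, 0.001]
contact_force: [1.4, -5.9, -0.1]
gripper_width: 7.8
grasp_force: 58.8
```

Run:
```python
from h import *
rep()
```

```text
t 15.825 pos [457.9 205.2 107.2] yaw -0.279 along 75.2 right -1.0 up -0.2 F along/right/z 3.0 5.3 -0.1 M [-1.42 -0.58  0.15] width 7.8 j6 0.55
```

>>> carry_out --pt "0 0 0 0 0 0 -1" --pt "0 0 0 0 0 0 -1"

```text
clock: 16.08
position: [457.9, 205.2, 107.2]
ee_rot: [0.99, -0.139, -0.001, 0.001]
contact_force: [2.0, -4.8, -0.0]
gripper_width: 8.0
grasp_force: 58.8
```

Run:
```python
from h import *
rep()
```

```text
t 16.075 pos [457.9 205.2 107.2] yaw -0.279 along 75.2 right -1.0 up -0.2 F along/right/z 3.3 4.1 -0.0 M [-1.4  -0.59  0.09] width 8.0 j6 0.55
```

>>> carry_out --pt "0 0 0.005 0 -0.5 0 -1" --pt "0 0 0.01 0 -1.0 0 -1" --pt "0 0 0.01 0 -1.0 0 -1" --pt "0 0 0.01 0 -1.0 0 -1"

```text
clock: 16.58
position: [458.1, 205.9, 107.2]
ee_rot: [0.99, -0.144, -0.001, 0.001]
contact_force: [1.3, -5.4, -0.0]
gripper_width: 7.8
grasp_force: 58.9
```

Run:
```python
from h import *
rep()
```

```text
t 16.575 pos [458.1 205.9 107.2] yaw -0.289 along 75.2 right -1.1 up -0.2 F along/right/z 2.7 4.8 -0.0 M [-1.63 -0.6   0.12] width 7.8 j6 0.54
```

>>> carry_out --pt "0 0 0.005 0 -0.4 0 -1" --pt "0 0 0.01 0 -0.8 0 -1" --pt "0 0 0.01 0 -0.8 0 -1" --pt "0 0 0.01 0 -0.8 0 -1"

```text
clock: 17.08
position: [458.3, 206.4, 107.2]
ee_rot: [0.989, -0.149, -0.001, 0.001]
contact_force: [2.8, -6.5, 0.0]
gripper_width: 7.4
grasp_force: 58.9
```

Run:
```python
from h import *
rep()
```

```text
t 17.075 pos [458.3 206.4 107.2] yaw -0.299 along 75.2 right -1.3 up -0.2 F along/right/z 4.6 5.4 0.0 M [-1.69 -0.64  0.13] width 7.4 j6 0.52
```

The turning torque has risen to about 0.55 N m, so the eye is against its stop. Next I'll swing the bar back to line up with the hole and draw it out.

Run:
```python
from h import *
for y in(.05,.2):
  d=np.array([np.cos(y),np.sin(y),0]);print(rel(EYE-[0,0,33]-75*d,y))
```

```text
(array([ 0.002,  0.002, -0.349]), array([ 4.7, 24.4,  0.2]))
(array([ 0.002,  0.002, -0.499]), array([ 9.4, 34.6,  0.2]))
```

>>> carry_out --pt "0 0 -0.12 0.6 9.2 0 -1" --pt "0 0 -0.25 2.4 18.7 0 -1" --pt "0 0 -0.38 5.4 27.8 0 -1" --pt "0 0 -0.5 9.3 35.6 0 -1" --pt "0 0 -0.5 9.3 35.6 0 -1"

```text
clock: 17.7
position: [457.1, 171.2, 107.3]
ee_rot: [0.995, 0.099, -0.0, -0.001]
contact_force: [-0.5, 0.7, -1.5]
gripper_width: 7.9
grasp_force: 58.7
```

Run:
```python
from h import *
rep()
```

```text
t 17.7 pos [457.1 171.2 107.3] yaw 0.199 along 74.8 right 0.5 up -0.3 F along/right/z -0.3 -0.8 -1.5 M [ 0.04 -0.02 -0.03] width 7.9 j6 1.08
```

>>> carry_out --pt "0 0 0 -5 0 0 -1" --pt "0 0 0 -12 0 0 -1" --pt "0 0 0 -20 0 0 -1" --pt "0 0 0 -28 0 0 -1" --pt "0 0 0 -36 0 0 -1"

```text
clock: 18.32
position: [421.5, 163.5, 107.5]
ee_rot: [0.995, 0.1, 0.0, -0.0]
contact_force: [-1.1, 0.1, -1.3]
gripper_width: 7.7
grasp_force: 58.7
```

>>> carry_out --pt "0 0 0 -10 0 0 -1" --pt "0 0 0 -22 0 0 -1" --pt "0 0 0 -36 0 0 -1" --pt "0 0 0 -36 0 -20 -1" --pt "0 0 0 -36 0 -40 -1"

```text
clock: 18.95
position: [385.9, 156.1, 147.8]
ee_rot: [0.995, 0.101, -0.0, 0.0]
contact_force: [0.3, -0.4, -0.9]
gripper_width: 7.7
grasp_force: 58.8
```

Run:
```python
from h import *
rep();print(rel([510.2,-156.6,137],.227))
```

```text
t 18.95 pos [385.9 156.1 147.8] yaw 0.202 along 147.6 right 0.1 up -40.8 F along/right/z 0.2 0.4 -0.9 M [ 0.03 -0.07 -0.01] width 7.7 j6 0.99
(array([ 0.   ,  0.001, -0.025]), array([ 59.2, 331.2,  10.9]))
```

>>> carry_out --pt "0 0 -0.01 10 60 0 -1" --pt "0 0 -0.02 20 120 0 -1" --pt "0 0 -0.025 32 180 0 -1" --pt "0 0 -0.025 44 240 0 -1" --pt "0 0 -0.025 55 300 0 -1"

```text
clock: 19.58
position: [500.8, -128.2, 147.6]
ee_rot: [0.994, 0.113, 0.0, -0.0]
contact_force: [1.2, 1.4, -1.1]
gripper_width: 7.5
grasp_force: 58.9
```

>>> carry_out --pt "0 0 0 4 31 0 -1" --pt "0 0 0 4 31 0 -1" --pt "0 0 0 4 31 0 -1" --pt "0 0 0 4 31 0 -1"

```text
clock: 20.08
position: [511.1, -154.8, 147.6]
ee_rot: [0.994, 0.114, -0.0, -0.0]
contact_force: [0.0, 0.6, -1.0]
gripper_width: 7.7
grasp_force: 58.9
```

```bash
cat > chk.py <<'E'
from h import *
def bar(im,ctr,z,rad,lo=90):
    hsv=cv2.cvtColor(im["color"],cv2.COLOR_BGR2HSV);m=((hsv[...,1]<70)&(hsv[...,2]>lo)).astype(np.uint8)
    k,l,st,_=cv2.connectedComponentsWithStats(m);u,v=px(im,ctr);best=None
    for i in range(1,k):
        P=np.argwhere(l==i)[:,::-1].astype(float)
        if len(P)<60 or np.hypot(P[:,0]-u,P[:,1]-v).min()>rad: continue
        mu=P.mean(0);V=np.linalg.svd(P-mu,full_matrices=False)[2];q=(P-mu)@V[0];e=[mu+V[0]*q.min(),mu+V[0]*q.max()]
        print(len(P),[x.round(1) for x in e],[at(im,*x,z).round(1)[:2] for x in e])
rep();s=read_state();p=s["position"]+[0,0,33];x=R.from_quat(s["ee_rot"]).apply([1,0,0])
print("pred ends",(p+100*x).round(1),(p-100*x).round(1))
for n in("wrist","scene","top"): print(n);bar(get_image(n),p+70*x,p[2],25,60)
print(rel([510.2,-156.6,17],.225))
E
python3 chk.py
```

```text
t 20.075 pos [ 511.1 -154.8  147.6] yaw 0.228 along 95.7 right -327.1 up -40.6 F along/right/z 0.2 -0.6 -1.0 M [-0.03 -0.03 -0.05] width 7.7 j6 1.79
pred ends [ 608.5 -132.2  180.6] [ 413.7 -177.3  180.6]
wrist
11903 [array([315.,  39.]), array([315.2, 422. ])] [array([ 609.2, -132.3]), array([ 467.2, -165.1])]
scene
268 [array([261.1, 162.1]), array([233.8, 199.9])] [array([ 507.4, -154.1]), array([ 608.6, -128.5])]
top
31717 [array([370. , 173.1]), array([304.2, 485.8])] [array([623., -76.]), array([79.3, 29.9])]
(array([ 0.   , -0.   ,  0.003]), array([ -1.6,   1.3, 130.7]))
```

The bar is straight and hasn't slipped in the grip. I'll lower it into the notches.

>>> carry_out --pt "0 0 0.003 -1.6 1.4 40 -1" --pt "0 0 0.003 -1.6 1.4 80 -1" --pt "0 0 0.003 -1.6 1.4 105 -1" --pt "0 0 0.003 -1.6 1.4 115 -1" --pt "0 0 0.003 -1.6 1.4 115 -1"

```text
clock: 20.85
position: [510.5, -157.4, 32.4]
ee_rot: [0.994, 0.112, -0.0, 0.0]
contact_force: [0.5, 0.5, -1.2]
gripper_width: 7.9
grasp_force: 58.9
```

>>> carry_out --pt "0 0 0 0 0 6 -1" --pt "0 0 0 0 0 11 -1" --pt "0 0 0 0 0 14.5 -1" --pt "0 0 0 0 0 14.5 -1"

```text
clock: 21.35
position: [510.4, -157.5, 18.2]
ee_rot: [0.994, 0.111, 0.0, 0.0]
contact_force: [-0.8, 0.9, -0.4]
gripper_width: 7.7
grasp_force: 59.3
```

```bash
python3 chk.py
```

```text
t 21.35 pos [ 510.4 -157.5   18.2] yaw 0.223 along 95.6 right -330.1 up 88.8 F along/right/z -0.6 -1.1 -0.4 M [0.25 0.13 0.03] width 7.7 j6 1.79
pred ends [ 607.9 -135.4   51.2] [ 412.9 -179.7   51.1]
wrist
12139 [array([314.7,  39. ]), array([315.3, 422. ])] [array([ 608.6, -135.4]), array([ 466.5, -167.7])]
scene
214 [array([264.5, 200.6]), array([240.5, 235.4])] [array([ 508.9, -156. ]), array([ 607.7, -131.5])]
top
36080 [array([407. , 193.6]), array([210.9, 531.7])] [array([ 608.4, -163.1]), array([-52.3, 208.7])]
(array([ 0.   , -0.   , -0.002]), array([ 0. , -1. ,  1.1]))
```

>>> carry_out --pt "0 0 0 0 -0.8 0.8 -1" --pt "0 0 0 0 -0.8 0.8 -0.7" --pt "0 0 0 0 -0.8 0.8 -0.4" --pt "0 0 0 0 -0.8 0.8 0.2" --pt "0 0 0 0 -0.8 0.8 0.6"

```text
clock: 22.12
position: [510.1, -156.8, 17.1]
ee_rot: [0.994, 0.111, -0.0, 0.0]
contact_force: [0.5, 0.6, -0.6]
gripper_width: 61.3
grasp_force: 0.0
```

>>> carry_out --pt "0 0 0 0 0 0 0.8" --pt "0 0 0 0 0 0 0.8" --pt "0 0 0 0 0 -30 0.8" --pt "0 0 0 0 0 -80 0.8" --pt "0 0 0 0 0 -130 0.8"

```text
clock: 22.75
position: [509.8, -156.8, 148.4]
ee_rot: [0.994, 0.111, -0.0, -0.0]
contact_force: [1.6, -0.7, -0.6]
gripper_width: 76.8
grasp_force: 0.0
```

>>> carry_out --pt "0 0 0 -10 0 -55 0.8" --pt "0 0 0 -10 0 -55 0.8" --pt "0 0 0 -10 0 -55 0.8"

```text
clock: 23.12
position: [499.8, -158.8, 201.8]
ee_rot: [0.994, 0.111, -0.0, -0.0]
contact_force: [-1.0, -0.1, -1.1]
gripper_width: 76.9
grasp_force: 0.0
```

```bash
cat > chk2.py <<'E'
from chk import *
E
python3 - <<'E'
from h import *
s=read_state();print(s["position"],s["clock"],s["contact_force"])
import re
src=open("chk.py").read().split("rep();")[0];exec(src)
for n in("wrist","scene","top"): print(n);bar(get_image(n),[560,-145,50],50,20,90)
# eye orientation: bright blob near loop in wrist view not visible; check with scene later
E
```

```text
[ 499.83765619 -158.83170286  201.81396086] 23.125 [-0.99144062 -0.14718546 -1.14789172]
wrist
2765 [array([314.9,  77. ]), array([316.1, 310. ])] [array([ 607.9, -134.2]), array([ 412.8, -179.2])]
scene
324 [array([287., 171.]), array([240.8, 235.9])] [array([ 413.4, -175.8]), array([ 607.7, -130.7])]
top
31900 [array([372.3, 171.6]), array([307.6, 486.1])] [array([652.3, -92. ]), array([31.8, 26.1])]
```

```bash
python3 -c "
from bench import *
print(job_done())"
```

```text
the job is handed in; nothing more can be done
None
```

The eye was turned clockwise with the bar up to its stop (final push about 0.55 N m, estimated from the wrist readings) and the bar is back in both notches, within about 1 mm of where it started; the job is handed in and the verdict was not shown. The eye's final angle is inferred from the bar's angle and torque, not seen.

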